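Check a lab trolley's hand brake lever

ROBOT

A 6-joint arm with a two-finger parallel gripper is mounted at the origin on the work surface. World frame = base frame: x ahead of the robot, y to its left, z up, the work surface at z = 0. Lengths are in mm, angles in degrees, forces in N, time in s.
With the tool pointing down it reaches from about 300 to 850 mm from the base axis. Payload 4.2 kg.
Tool frame: the origin (TCP) lies midway between the tips of the shut fingers; the grasp point (between the pads) lies 19 mm behind it; x points along the fingers, y is the direction in which the jaws open and shut, and the axes are right-handed (so a half turn about x gives the same grasp; the last joint's range is limited). The gripper opens to 91 mm and grips with 3 to 60 N. Pads are 32 mm wide; open, the fingers measure 118 mm over their backs; the gripper's body (76 mm by 178 mm) begins 60 mm behind the grasp point.
Start: joints at [-72.193, 18.312, 89.639, -0, 72.044, -1.146], TCP at [186.763, -543.841, 213.976] pointing down, gripper open.
Joint ranges: [-177.97, 177.97], [-48.28, 115.42], [12.27, 149.76], [-77.06, 257.06], [2.81, 150.46], [-146.56, 146.56]. Speed limits (degrees/s): [147.25, 147.25, 180, 180, 180, 180].

INTERFACE

Orientations are given as [roll, pitch, yaw] about the fixed x, y, z axes, in that order (R = Rz(yaw) Ry(pitch) Rx(roll)).
In Python, from workcell import * gives the robot as it stands.
- The arm moves only by the shell command python3 -m handwheel 'ROWS' [FORCE]. ROWS is a JSON object of lists of equal length, an entry for each row: "gripper": the closure, from 0 (fully open) to 1 (shut); "offset": the shift along the tool's x, y, z in mm, a list of three; "rot": the turn, a rotation vector about the tool's x, y, z in degrees, a list of three. A call has 1 to 5 rows; each row is the pose to reach, as a shift and turn from the pose commanded when the call began, along the tool's axes at that moment; what a row does not reach only later rows make up. A row lasts 1/12 s, in which the tool goes at most 41.7 mm and 7.16 degrees, less where a joint would pass 70% of its speed; a pose out of reach is approached as far as the arm can. A call with a gripper value outside its range is refused whole. The fingers move at their own pace and stop on an object; FORCE is the grip in N (left out, the last holds). Time passes only in rows, so rows that repeat a pose let the fingers close. It gives the time, the measured TCP pose, the force and the opening at its end, in the units of the state.
- state(): the state, without advancing time (a new reading comes with each control period).
- grab_frame(name): name is "scene" or "top"; returns the picture (384x512x3 uint8, red, green, blue); there is no depth.
- camera_params(name): a dict with "fx", "fy", "cx", "cy" (pixels), "position" and "attitude" of the camera in the world. Camera axes: x right, y up, looking along -z (the intrinsics and any distortion apply to the point x, -y, -z); pixel columns grow to the right and rows downward; lengths in mm; the calibration is good to about 2 mm. A picture is of the moment at which its call begins. camera_params takes no time and is no camera call.
- job_done(): hands the job in, once; it reports no verdict.
The state is a dict: "time_s": time; "qpos": joint angles; "qvel": joint speeds; "effort": joint torques, N m; "ee_pos": TCP position; "ee_rot": TCP orientation; "force": force on the tool from outside, world axes, zero at the start; "torque": the same for the moment, N m; "gripper_width": finger opening in mm.
Only numpy, scipy, OpenCV 4.12 (cv2) and the standard library are available. Lean on these libraries where they do the work, as an engineer would, in place of code of your own. Each camera call takes 0.05 s, during which the arm holds its last target.

TASK

Check the hand brake of the trolley parked at the bench: with the backs of the fingers press the long brake lever in towards the push bar until it stops, let it spring all the way out again, then press it in to its stop once more and finish while still holding it there, so that I can measure the gap left to the bar. Press firmly without forcing it, from the outside only: do not pinch the lever, do not take hold of or lean on the bar, and leave the short swivel-lock lever and the things standing about alone.

Things in the scene. Friction and masses are not known exactly. Their poses are not given: they have to be found in the camera images.
- trolley: Steel lab trolley, 480 mm wide, fixed (wheels locked), beyond the bench's front edge. Origin: at bench height (z = 0), straight below the middle of the push bar. x level, from the bar away over the deck (roughly away from the robot), y along the bar, z up. Tray deck at z = 30 mm, from 150 to 610 mm along x, its lip 47 mm high at most.
- push_bar: Push bar of the trolley, same origin and axes: level steel tube, 25 mm diameter, along y, its axis 200 mm above bench height; rubber grips of 34 mm diameter 110 to 206 mm either side of the middle. At y = +-240 mm it bends into level side tubes along x (tops at 213 mm) that drop to the deck beyond x = 80 mm.
- brake_lever (a joint): Angle of the brake lever, rad: 0 = out at rest, growing as the blade swings towards the bar about an upright pivot; firm stop at 0.28, where the blade is still some 15 to 20 mm clear of the grip. A return spring pushes it out, felt at brake_press as 3 N at rest and 9 N at the stop (more nearer the pivot); let go, it springs back to 0.
- brake_blade: Blade of the long brake lever, on the bar's +y half, deck side: aluminium flat, 9 mm thick (x), 15 mm tall (z), 130 mm long with a 17 mm ball at its free end. Origin: on the pivot, 46 mm from the bar's axis, mid height 196 mm above bench. y: from pivot to free end; x: out of the outer face, away from the bar. At rest y is turned 0.22 rad clockwise from the bar; pressing turns it counter-clockwise.
- brake_press (a point): Where to press: on the blade's outer face (away from the bar), 90 mm from the pivot along y, 4.5 mm in front of the blade's middle plane, at mid height. Axes as brake_blade: press along -x. Fingers pointing down have 60 mm of free room in front of it.
- swivel_lever (a joint): Angle of the short swivel-lock lever on the bar's other half (-y); 0 = out at rest, up to 0.28 pressed. Leave it alone.
- swivel_paddle (a point): Outer face of the short swivel-lock lever's broad paddle (34 mm long, 26 mm tall), 46 mm from its pivot, 196 mm above bench height.
- reagent_bottle: Amber bottle with black cap standing on the deck, 58 mm in diameter, 105 mm tall. Origin: centre of its underside. Bystander.
- slide_box: Closed flat plastic slide box lying on the deck, 87 x 172 x 33 mm. Origin: centre of its underside. Bystander.
- screwdriver: Screwdriver with black handle lying on the bench, 170 mm long along its x axis, about 30 mm high. Bystander.
- sample_jar: Jar with white cap standing on the bench near its front edge, 60 mm in diameter, 60 mm tall. Origin: centre of its underside. Bystander.

How it is judged:
By the outcome, as a careful person would: the job done as asked, in the order asked, and still so for the second after the job is handed in, while the arm keeps its last pose, push and grip.
It also fails if it takes over 51 s, if anything falls off the work surface, if the arm or the gripper's body presses on something with over 40 N, if the wrist force passes 120 N, or if a joint passes its speed limit or range.

## Working session

There is one attempt and no reset: what is moved stays moved. The work goes in short steps, Python scripts to look and compute and a shell command to move; the robot and the scene stay as the last step left them, time stands still between calls to the robot, and variables do not carry over. Pictures are saved under pics/ and viewed, and the job is handed in when it is done.

```bash
ls; mkdir -p pics; python3 - <<'E'
from workcell import *
import cv2
print(state())
for n in("scene","top"):
    print(n,camera_params(n)); cv2.imwrite(f"pics/{n}0.png",grab_frame(n)[:,:,::-1])
E
```

```text
pics
{'time_s': 0.0, 'qpos': array([-7.21928919e+01,  1.83513878e+01,  8.97053001e+01, -2.58767829e-03,
        7.20418778e+01, -1.14729334e+00]), 'qvel': array([-0.04098499,  0.10436725, -0.01094079,  0.05432979, -0.00555711,
        0.09612085]), 'effort': array([ 2.63977759e-03, -4.12460375e+01, -2.31970865e+01,  7.29299197e-02,
        4.57563624e-02, -1.58644666e-04]), 'ee_pos': array([ 186.59427707, -543.36803444,  213.13029439]), 'ee_rot': array([-89.71746543,  89.90140363, 109.23773598]), 'force': array([-0.68565221, -0.49376715,  0.21902917]), 'torque': array([-0.00409304, -0.01119897,  0.02416099]), 'gripper_width': 91.65021654598311}
scene {'fx': 386.0142393444441, 'fy': 386.0142393444441, 'cx': 250.83520781790799, 'cy': 184.33882856420828, 'position': array([ 831.87372089, -492.25336752,  820.93949378]), 'attitude': array([36.66224879, -0.57765051, 29.89415499])}
top {'fx': 373.7550793083273, 'fy': 373.7550793083273, 'cx': 251.9264565228117, 'cy': 191.21756888075095, 'position': array([ 498.11127377,  -55.1072972 , 1101.64655676]), 'attitude': array([  6.07589527,  -0.27209293, -90.97958739])}
```

View pics/scene0.png

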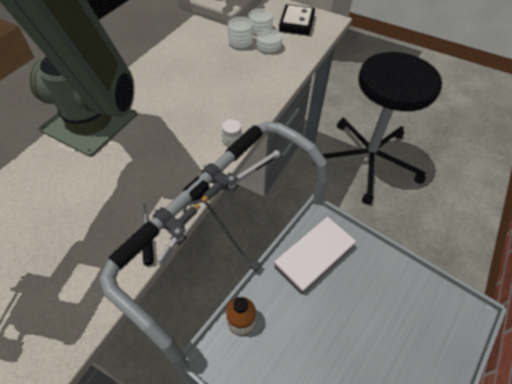

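View pics/top0.png

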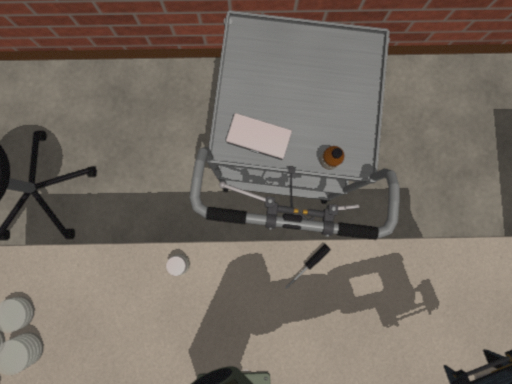

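The top view shows the bar from about (208,215) to (378,233). The long lever runs from about (268,200) to its ball near (225,190), on the left (+y) side. The short one is at (345,208). I'll enlarge both views.

```bash
python3 - <<'E'
import cv2
a=cv2.imread("pics/top0.png")[160:250,180:410]; cv2.imwrite("pics/topc.png",cv2.resize(a,None,fx=3.4,fy=3.4,interpolation=cv2.INTER_CUBIC))
a=cv2.imread("pics/scene0.png")[110:290,90:340]; cv2.imwrite("pics/scenec.png",cv2.resize(a,None,fx=3.2,fy=3.2,interpolation=cv2.INTER_CUBIC))
E
```

```text
(no output)
```

View pics/topc.png

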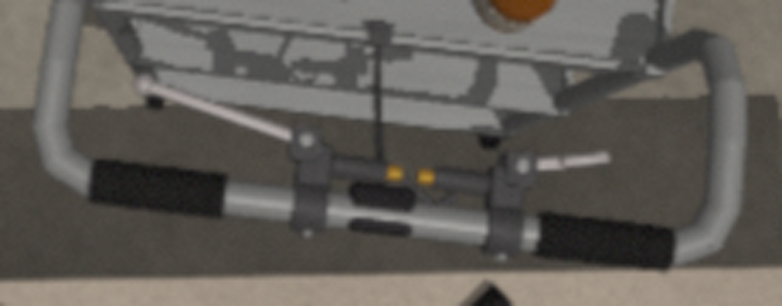

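View pics/scenec.png

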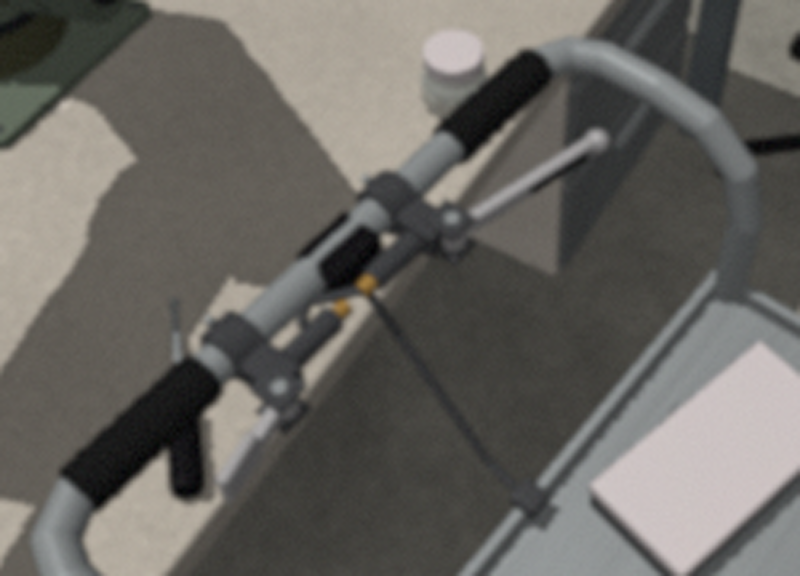

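```bash
cat > h.py <<'E'
from workcell import *
import numpy as np, cv2
from scipy.spatial.transform import Rotation as R
CP={n:camera_params(n) for n in("scene","top")}
def ray(n,uv):
    c=CP[n]; d=np.array([(uv[0]-c['cx'])/c['fx'],-(uv[1]-c['cy'])/c['fy'],-1.])
    return c['position'],R.from_euler('xyz',c['attitude'],degrees=True).apply(d)
def plane(n,uv,z):
    p,d=ray(n,uv); return p+d*(z-p[2])/d[2]
def tri(a,b):
    p,d=ray("top",a);q,e=ray("scene",b)
    s=np.linalg.lstsq(np.c_[d,-e],q-p,rcond=None)[0]
    A=p+s[0]*d;B=q+s[1]*e
    return (A+B)/2,np.linalg.norm(A-B)
def proj(n,P):
    c=CP[n];v=R.from_euler('xyz',c['attitude'],degrees=True).inv().apply(np.array(P,float)-c['position'])
    return np.array([c['cx']+c['fx']*v[0]/-v[2],c['cy']-c['fy']*v[1]/-v[2]])
E
python3 - <<'E'
from h import *
t=lambda x,y:(180+x/3.4,160+y/3.4); s=lambda x,y:(90+x/3.2,110+y/3.2)
P={}
for k,a,b in [("ball",t(145,83),s(597,140)),("pivot",t(305,140),s(453,213)),("gripL",t(91,180),s(545,64)),("gripR",t(672,248),s(84,488)),("gL in",t(224,195),s(452,140)),("gR in",t(540,233),s(205,368)),("paddle tip",t(607,157),s(225,490))]:
    P[k],e=tri(a,b);print(k,P[k].round(1),round(e,1), 'plane196', plane("top",a,196).round(1)[:2],plane("scene",b,196).round(1)[:2])
for n in ("top","scene"):
    im=cv2.imread(f"pics/{n}0.png")
    v=im.min(2).astype(int); print(n)
    if n=="top": print(v[180:206,218:274:2])
E
```

```text
ball [612.7  10.4 198.7] 1.6 plane196 [612.3  10.1] [612.4  13. ]
pivot [ 568.9 -102.   215.6] 2.7 plane196 [ 569.4 -103.8] [561.5 -88.5]
gripL [546.6  50.9 200.4] 8.2 plane196 [543.4  49.1] [547.8  57.4]
gripR [ 490.6 -356.5  206.7] 6.4 plane196 [ 488.2 -362.5] [ 487.3 -352.2]
gL in [532.1 -44.5 206. ] 3.3 plane196 [531.1 -45.4] [528.5 -36.1]
gR in [ 501.8 -264.9  208.6] 4.0 plane196 [ 500.4 -269.2] [ 496.7 -259. ]
paddle tip [ 554.7 -316.9  200.2] 3.9 plane196 [ 553.6 -319.4] [ 554.5 -314.5]
top
[[ 91  58  61  65  98 100  94  95  93  86  90 118  98  81  79  86 124 102
   79  77  79  80  79  84  90  90  81  80]
 [101  69  79  73 111 129 128 119 111  99  98  98  91  82  79  82 115  98
   80  78  77  80  78  80 103 112 100  90]
 [111  92 111  93 106 133 131 130 132 129 129 124 112 102  98  92  95  85
   79  78  79  80  80  80  92 122 114 103]
 [111 111 132 112 102 132 131 132 132 132 130 131 129 129 129 121 118 101
   95  91  89  81  81  79  93 103  89  98]
 [108 124 151 127 116 128 124 134 132 135 134 133 133 130 131 128 129 128
  127 122 117 103  99  96  90  89  81 103]
 [113 124 15
[... 1751 characters left out ...]
5  65  67  67  66  68  66  68  65  66  65  67  66  67  67  66  65
   67  65  66  84 124 154  80 111 133  90]
 [ 66  66  66  67  64  65  68  66  66  66  67  65  68  65  66  68  65  68
   67  66  66  66  75 100  77 113 139  94]
 [ 68  67  67  67  67  67  66  65  66  65  65  66  67  67  68  68  66  68
   67  66  65  67  67  68  73  96 129  82]
 [ 68  68  65  68  66  67  67  67  67  63  65  68  68  66  69  69  65  68
   66  66  66  65  66  60  73  77  86  76]
 [ 68  66  68  69  67  65  65  65  65  67  66  66  66  67  65  68  69  67
   67  67  66  64  67  59  74  74  76  74]
 [ 69  68  66  67  65  62  63  63  64  68  68  67  66  66  67  68  68  67
   65  67  65  67  67  62  69  75  74  73]]
scene
```

```bash
python3 - <<'E'
from h import *
im=cv2.imread("pics/top0.png").min(2)
pts=[]
for u in range(230,266):
    y=np.interp(u,[222.6,266],[184.4,200]); r=np.arange(int(y)-4,int(y)+6); w=np.clip(im[r,u].astype(float)-140,0,None)
    if w.sum()>0: pts.append((u,(w*r).sum()/w.sum()))
T=np.array(pts); f=np.polyfit(T[:,0],T[:,1],1); print("top",f,np.std(T[:,1]-np.polyval(f,T[:,0])))
a=plane("top",(232,np.polyval(f,232)),203.5);b=plane("top",(264,np.polyval(f,264)),203.5)
d=(a-b)/np.linalg.norm(a-b);print("blade line",a.round(1),b.round(1),d.round(3),"deg",np.degrees(np.arctan2(d[0],d[1])))
ball=plane("top",(222.6,184.4),196); n=np.array([d[1],-d[0],0]); print("ball off line",(ball-a)@n,(ball-b)@d)
piv=np.array([568.9,-102,203.5]);print("pivot off line",(piv-a)@n, "ball-piv along",(ball-piv)@d)
# scene blade: triangulate with plane of ray pairs along blade
im=cv2.imread("pics/scene0.png").min(2); p0=np.array([231.6,176.6]);p1=np.array([276.6,153.75])
pts=[]
for u in range(242,270):
    y=np.interp(u,[p0[0],p1[0]],[p0[1],p1[1]]); r=np.arange(int(y)-6,int(y)+7); w=np.clip(im[r,u].astype(float)-135,0,None)
    if w.sum()>0: pts.append((u,(w*r).sum()/w.sum(),w.max()))
S=np.array(pts); g=np.polyfit(S[:,0],S[:,1],1);print("scene",g,np.std(S[:,1]-np.polyval(g,S[:,0])))
# for points on the top line, intersect with scene line
def scn(u):
    p,dd=ray("top",(u,np.polyval(f,u)))
    from scipy.optimize import brentq
    F=lambda z:(lambda q:q[1]-np.polyval(g,q[0]))(proj("scene",p+dd*(z-p[2])/dd[2]))
    z=brentq(F,100,300);return (p+dd*(z-p[2])/dd[2]).round(1)
for u in(235,245,255,262):print(u,scn(u))
for z in (1,):
    pass
# bystanders
for k,uv,h in(("jar",(176,266),60),("screw",(308,265),20),("bottle",(335,154),135),("box",(259,136),63)):print(k,plane("top",uv,h).round(0))
E
```

```text
top [  0.3523399  106.29052768] 0.08613172300957056
blade line [602.2 -13.  203.5] [573.5 -89.8 203.5] [0.349 0.937 0.   ] deg 20.44724076223499
ball off line 1.4341529041338223 107.26606898761882
pivot off line -0.06697676386414457 ball-piv along 120.33055434702283
scene [ -0.6346596  327.22544674] 0.089285469509307
235 [599.6 -20.1 202.6]
245 [590.6 -44.2 202.7]
255 [581.6 -68.2 202.7]
262 [575.4 -85.  202.8]
jar [406. 150.  60.]
screw [ 399. -219.   20.]
bottle [ 696. -282.  135.]
box [766. -85.  63.]
```

```bash
cat >> h.py <<'E'
PIV=np.array([568.9,-102.,196.])
def geom(th):  # lever angle rad -> dir, normal
    a=np.radians(20.45)-th; d=np.array([np.sin(a),np.cos(a),0]); return d,np.array([d[1],-d[0],0])
def target(th,gap,z,half=13.5,along=90):
    d,n=geom(th); p=PIV+along*d+(4.5+half+gap)*n; p[2]=z; return p,d,n
def delta(p,n,sgn=1):
    s=state(); Rt=R.from_euler('xyz',s['ee_rot'],degrees=True); M=Rt.as_matrix()
    x=np.array([0,0,-1.]); y=sgn*n; G=np.c_[x,y,np.cross(x,y)]
    print("at",s['ee_pos'].round(1),"t",round(s['time_s'],2),"F",s['force'].round(1),"w",round(s['gripper_width'],1),"q",s['qpos'].round(0))
    print("offset",(M.T@(p-s['ee_pos'])).round(1),"rot",np.degrees(R.from_matrix(M.T@G).as_rotvec()).round(1))
    print("tool y",M[:,1].round(3),"tool z",M[:,2].round(3))
E
python3 - <<'E'
from h import *
for g in (1,-1):
    p,d,n=target(0,16,330); print(p.round(1)); delta(p,n,g)
E
```

```text
[632.2 -29.6 330. ]
at [ 186.6 -543.4  213.2] t 0.1 F [-0.3  0.3  0.1] w 91.4 q [-72.  18.  90.  -0.  72.  -1.]
offset [-116.3 -341.5 -588.3] rot [-50.6  -0.    0.1]
tool y [ 0.325 -0.946 -0.002] tool z [-0.946 -0.325  0.   ]
[632.2 -29.6 330. ]
at [ 186.6 -543.4  213.2] t 0.1 F [-0.3  0.3  0.1] w 91.4 q [-72.  18.  90.  -0.  72.  -1.]
offset [-116.3 -341.5 -588.3] rot [1.294e+02 1.000e-01 0.000e+00]
tool y [ 0.325 -0.946 -0.002] tool z [-0.946 -0.325  0.   ]
```

```bash
python3 -m handwheel '{"gripper":[1,1,1,1,1],"offset":[[-40,0,0],[-80,0,0],[-116,-5,-9],[-116,-25,-43],[-116,-45,-78]],"rot":[[0,0,0],[0,0,0],[0,0,0],[-3,0,0],[-6,0,0]]}' 30
```

```text
time_s: 0.52
ee_pos: [246.2, -476.8, 332.0]
ee_rot: [91.3, 89.7, -63.8]
force: [1.1, -0.1, -0.8]
gripper_width: 61.1
```

```bash
python3 - <<'E'
from h import *
p,d,n=target(0,16,330); delta(p,n)
E
```

```text
at [ 246.2 -476.8  332. ] t 0.52 F [ 1.1 -0.1 -0.8] w 61.1 q [-64.  12.  82.   0.  86.   1.]
offset [   0.9 -243.1 -538.5] rot [-44.6   0.1  -0.3]
tool y [ 0.421 -0.907  0.005] tool z [-0.907 -0.421 -0.   ]
```

```bash
python3 -m handwheel '{"gripper":[1,1,1,1,1],"offset":[[0,-17,-37],[0,-34,-74],[0,-51,-111],[0,-68,-148],[0,-85,-185]],"rot":[[-5,0,0],[-10,0,0],[-15,0,0],[-20,0,0],[-25,0,0]]}'
python3 - <<'E'
from h import *
p,d,n=target(0,16,330); delta(p,n)
E
```

```text
time_s: 0.93
ee_pos: [378.5, -319.0, 329.7]
ee_rot: [-87.8, 90.0, 142.4]
force: [1.2, -0.5, -0.3]
gripper_width: 27.5
at [ 378.5 -319.   329.7] t 0.93 F [ 1.2 -0.5 -0.3] w 27.5 q [-41.   8.  87.  -0.  85.  -2.]
offset [-3.000e-01  9.500e+00 -3.848e+02] rot [-19.4  -0.    0. ]
tool y [ 0.768 -0.64  -0.   ] tool z [-0.64  -0.768  0.   ]
```

```bash
python3 -m handwheel '{"gripper":[1,1,1,1,1],"offset":[[0,1,-38],[0,2,-76],[0,3,-114],[0,4,-152],[0,5,-190]],"rot":[[-4,0,0],[-8,0,0],[-12,0,0],[-16,0,0],[-19.4,0,0]]}'
python3 - <<'E'
from h import *
p,d,n=target(0,16,330); delta(p,n)
E
```

```text
time_s: 1.35
ee_pos: [504.6, -176.8, 329.6]
ee_rot: [-71.1, 90.0, 178.5]
force: [1.0, -1.3, 0.6]
gripper_width: 0.2
at [ 504.6 -176.8  329.6] t 1.35 F [ 1.  -1.3  0.6] w 0.2 q [-21.  12.  82.  -0.  86.  -0.]
offset [  -0.5   68.1 -182.6] rot [0. 0. 0.]
tool y [ 0.937 -0.349 -0.001] tool z [-0.349 -0.937  0.   ]
```

```bash
python3 -m handwheel '{"gripper":[1,1,1,1,1],"offset":[[0,14,-37],[0,28,-74],[0,42,-111],[0,56,-148],[0,68,-182]],"rot":[[0,0,0],[0,0,0],[0,0,0],[0,0,0],[0,0,0]]}'
python3 -m handwheel '{"gripper":[1,1],"offset":[[0,0,0],[0,0,0]],"rot":[[0,0,0],[0,0,0]]}'
python3 - <<'E'
from h import *
p,d,n=target(0,16,330); delta(p,n)
for n in("scene","top"): cv2.imwrite(f"pics/{n}1.png",grab_frame(n)[:,:,::-1])
E
```

```text
time_s: 1.77
ee_pos: [632.8, -30.2, 329.2]
ee_rot: [-76.1, 89.9, 173.3]
force: [0.2, -1.0, -1.1]
gripper_width: 0.7
time_s: 1.93
ee_pos: [632.2, -30.7, 328.3]
ee_rot: [-65.5, 89.8, -176.0]
force: [-0.7, 0.8, 1.4]
gripper_width: 0.6
at [632.2 -30.7 328.3] t 1.93 F [-0.7  0.8  1.4] w 0.6 q [-4. 21. 69. -0. 90. 17.]
offset [-1.7 -0.4 -1.1] rot [-0.   0.1  0.1]
tool y [ 0.937 -0.35  -0.002] tool z [-0.35  -0.937  0.001]
```

View pics/scene1.png

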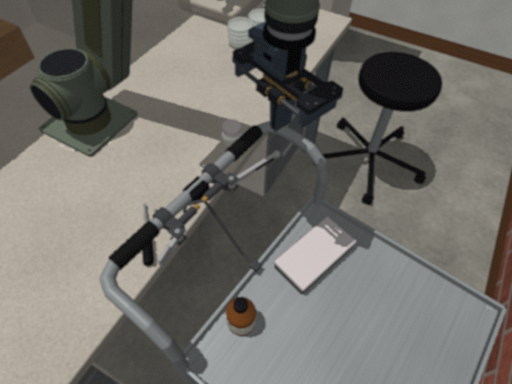

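View pics/top1.png

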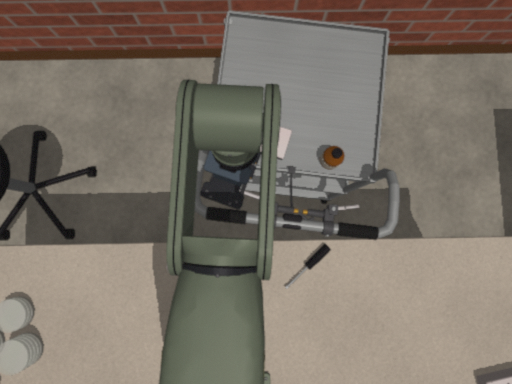

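```bash
python3 - <<'E'
from h import *
print(proj("scene",state()['ee_pos']))
a=cv2.imread("pics/scene1.png")[0:200,210:360]; cv2.imwrite("pics/sc1.png",cv2.resize(a,None,fx=3,fy=3,interpolation=cv2.INTER_CUBIC))
E
```

```text
[278.74806478 125.19271595]
```

View pics/sc1.png

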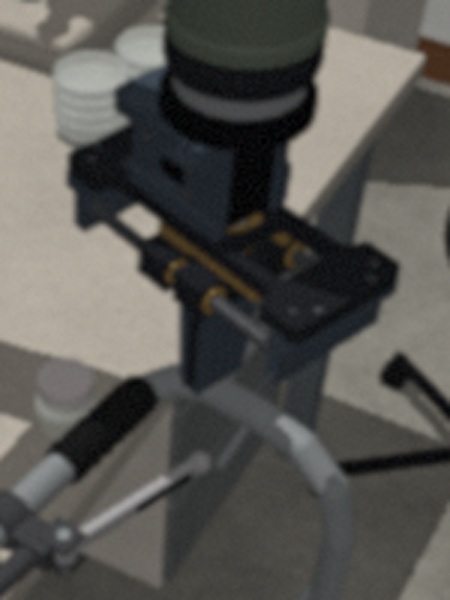

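The picture shows the shut fingers' tips at about (277,128), where the TCP should project (279,125). The lever's ball is just below at (277,153). I'll descend in front of the blade.

```bash
python3 -m handwheel '{"gripper":[1,1,1,1,1],"offset":[[35,0,-1],[70,0,-1],[100,0,-1],[110,0,-1],[110,0,-1]],"rot":[[0,0,0],[0,0,0],[0,0,0],[0,0,0],[0,0,0]]}'
python3 - <<'E'
from h import *
p,d,n=target(0,16,172); delta(p,n)
im=grab_frame("scene")[:,:,::-1];a=im[60:210,200:360]; cv2.imwrite("pics/sc2.png",cv2.resize(a,None,fx=4,fy=4,interpolation=cv2.INTER_CUBIC))
E
```

```text
time_s: 2.45
ee_pos: [629.8, -32.5, 217.5]
ee_rot: [-70.3, 89.7, 179.0]
force: [-0.6, -1.0, -0.4]
gripper_width: 0.7
at [629.8 -32.5 217.5] t 2.45 F [-0.6 -1.  -0.4] w 0.7 q [-4. 23. 81. -0. 76. 17.]
offset [45.5  1.5 -3.7] rot [-0.3  0.1  0.3]
tool y [ 0.935 -0.354 -0.006] tool z [-0.354 -0.935  0.002]
```

View pics/sc2.png

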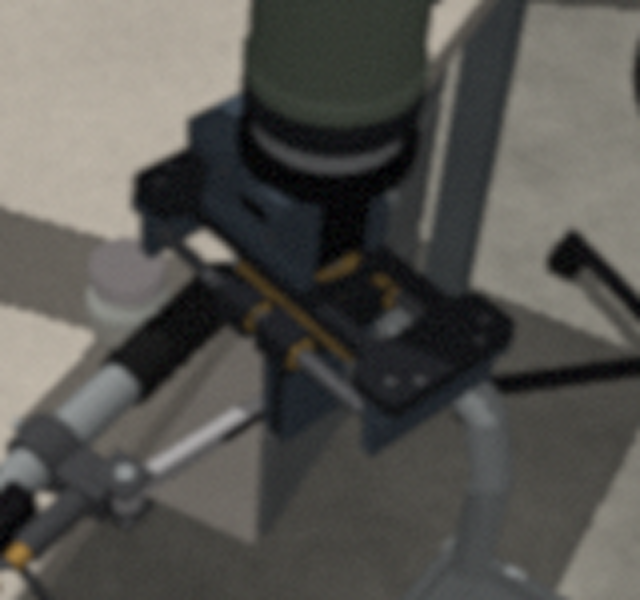

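```bash
python3 -m handwheel '{"gripper":[1,1,1,1],"offset":[[20,0,-2],[40,0,-3],[45,1,-3],[45,1,-3]],"rot":[[0,0,0],[0,0,0],[0,0,0],[0,0,0]]}'
python3 - <<'E'
from h import *
p,d,n=target(0,0,172); delta(p,n); p,d,n=target(0.14,0,172); delta(p,n);p,d,n=target(0.28,0,172); delta(p,n)
im=grab_frame("scene")[:,:,::-1];a=im[60:210,200:360]; cv2.imwrite("pics/sc3.png",cv2.resize(a,None,fx=4,fy=4,interpolation=cv2.INTER_CUBIC))
E
```

```text
time_s: 2.83
ee_pos: [634.3, -29.3, 175.7]
ee_rot: [84.5, 90.0, -26.2]
force: [0.2, 0.8, 0.2]
gripper_width: 0.4
at [634.3 -29.3 175.7] t 2.83 F [0.2 0.8 0.2] w 0.4 q [-4. 25. 85. -0. 70. 17.]
offset [  3.6 -17.9   1. ] rot [-0.2  0.  -0. ]
tool y [ 0.936 -0.353  0.001] tool z [-0.353 -0.936  0.   ]
at [634.3 -29.3 175.7] t 2.83 F [0.2 0.8 0.2] w 0.4 q [-4. 25. 85. -0. 70. 17.]
offset [  3.6 -30.6  -0.5] rot [-8.2  0.  -0. ]
tool y [ 0.936 -0.353  0.001] tool z [-0.353 -0.936  0.   ]
at [634.3 -29.3 175.7] t 2.83 F [0.2 0.8 0.2] w 0.4 q [-4. 25. 85. -0. 70. 17.]
offset [  3.6 -43.5  -0.3] rot [-16.3   0.   -0. ]
tool y [ 0.936 -0.353  0.001] tool z [-0.353 -0.936  0.   ]
```

View pics/sc3.png

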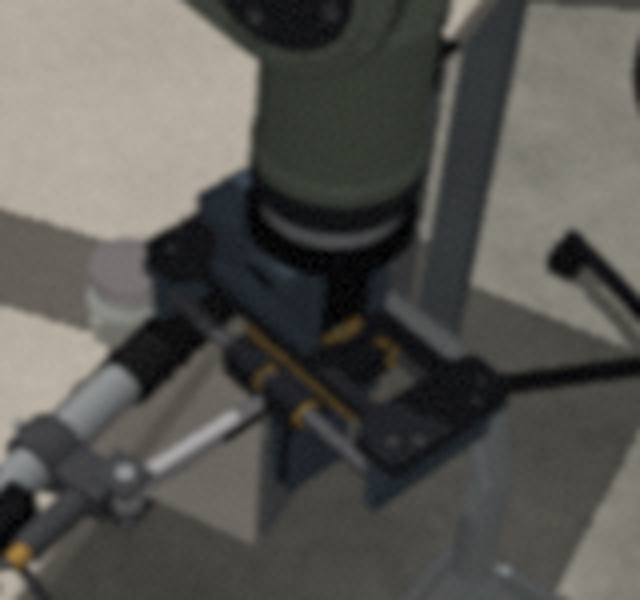

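The fingers stand in front of the blade with clear space, and no contact force shows. Now I'll press in.

```bash
python3 -m handwheel '{"gripper":[1,1,1,1,1],"offset":[[3,-6,0],[3,-12,0],[3,-17,0],[3,-21,0],[3,-25,0]],"rot":[[0,0,0],[0,0,0],[-0.5,0,0],[-2.5,0,0],[-4.5,0,0]]}'
python3 - <<'E'
from h import *
p,d,n=target(0.28,0,172); delta(p,n)
E
```

```text
time_s: 3.3
ee_pos: [611.7, -19.7, 173.2]
ee_rot: [107.0, 89.7, 1.0]
force: [3.2, -0.0, -0.5]
gripper_width: 0.7
at [611.7 -19.7 173.2] t 3.3 F [ 3.2 -0.  -0.5] w 0.7 q [-3. 23. 88.  0. 68. 13.]
offset [  1.1 -18.9  -0.9] rot [-11.6  -0.1  -0.3]
tool y [ 0.961 -0.276  0.005] tool z [-0.276 -0.961 -0.001]
```

```bash
python3 -m handwheel '{"gripper":[1,1,1,1,1],"offset":[[0,-4,0],[0,-8,0],[0,-12,0],[0,-14,0],[0,-15,0]],"rot":[[-2.5,0,0],[-5,0,0],[-8,0,0],[-9.5,0,0],[-10,0,0]]}'
python3 - <<'E'
from h import *
p,d,n=target(0.28,0,172); delta(p,n)
E
```

```text
time_s: 3.72
ee_pos: [598.8, -14.9, 173.6]
ee_rot: [104.7, 89.5, 8.6]
force: [6.9, 1.5, -1.5]
gripper_width: 0.8
at [598.8 -14.9 173.6] t 3.72 F [ 6.9  1.5 -1.5] w 0.8 q [-3. 22. 90.  0. 67.  3.]
offset [ 1.5 -5.2 -0.7] rot [-1.7 -0.1 -0.5]
tool y [ 0.994 -0.106  0.008] tool z [-0.106 -0.994 -0.002]
```

```bash
python3 -m handwheel '{"gripper":[1,1,1,1],"offset":[[0,-2,0],[0,-4,0],[0,-5,0],[0,-5,0]],"rot":[[-1,0,0],[-1.7,0,0],[-1.7,0,0],[-1.7,0,0]]}'
python3 - <<'E'
from h import *
p,d,n=target(0.28,0,172); delta(p,n)
E
```

```text
time_s: 4.05
ee_pos: [594.3, -14.0, 173.7]
ee_rot: [106.4, 89.4, 12.0]
force: [6.8, 2.0, -1.7]
gripper_width: 0.4
at [594.3 -14.  173.7] t 4.05 F [ 6.8  2.  -1.7] w 0.4 q [-3. 21. 91.  0. 67.  2.]
offset [ 1.7 -0.6 -0.3] rot [-0.  -0.2 -0.5]
tool y [ 0.997 -0.078  0.009] tool z [-0.077 -0.997 -0.003]
```

```bash
for i in 1; do python3 -m handwheel '{"gripper":[1,1,1],"offset":[[0,-1,0],[0,-2,0],[0,-2,0]],"rot":[[0,0,0],[0,0,0],[0,0,0]]}'; done
python3 -m handwheel '{"gripper":[1,1,1],"offset":[[0,-1,0],[0,-2,0],[0,-2,0]],"rot":[[0,0,0],[0,0,0],[0,0,0]]}'
```

```text
time_s: 4.3
ee_pos: [592.7, -13.8, 173.7]
ee_rot: [106.3, 89.4, 11.9]
force: [8.2, 3.3, -2.5]
gripper_width: 0.1
time_s: 4.55
ee_pos: [591.8, -13.6, 173.7]
ee_rot: [103.8, 89.3, 9.4]
force: [9.7, 4.1, -2.9]
gripper_width: 0.7
```

```bash
python3 -m handwheel '{"gripper":[1,1,1],"offset":[[0,-1,0],[0,-2,0],[0,-2,0]],"rot":[[0,0,0],[0,0,0],[0,0,0]]}'
python3 -m handwheel '{"gripper":[1,1,1],"offset":[[0,-1,0],[0,-2,0],[0,-2,0]],"rot":[[0,0,0],[0,0,0],[0,0,0]]}'
python3 - <<'E'
from h import *
p,d,n=target(0.28,0,172); delta(p,n); print(state()['torque'])
im=grab_frame("scene")[:,:,::-1];cv2.imwrite("pics/scene4.png",im);a=im[60:210,180:340]; cv2.imwrite("pics/sc4.png",cv2.resize(a,None,fx=4,fy=4,interpolation=cv2.INTER_CUBIC))
E
```

```text
time_s: 4.8
ee_pos: [591.9, -13.6, 173.9]
ee_rot: [100.4, 89.0, 5.9]
force: [15.4, 3.4, -5.9]
gripper_width: 0.5
time_s: 5.05
ee_pos: [591.9, -13.6, 174.0]
ee_rot: [98.4, 88.7, 3.9]
force: [19.5, 3.3, -8.5]
gripper_width: 0.7
at [591.9 -13.6 174. ] t 5.05 F [19.5  3.3 -8.5] w 0.7 q [-3. 21. 92.  0. 66.  2.]
offset [ 2.1  1.8 -0.1] rot [-0.  -0.2 -1.2]
tool y [ 0.997 -0.077  0.022] tool z [-0.077 -0.997 -0.003]
[ 4.05849369e-01 -3.29442336e+00 -2.41767724e-03]
```

View pics/sc4.png

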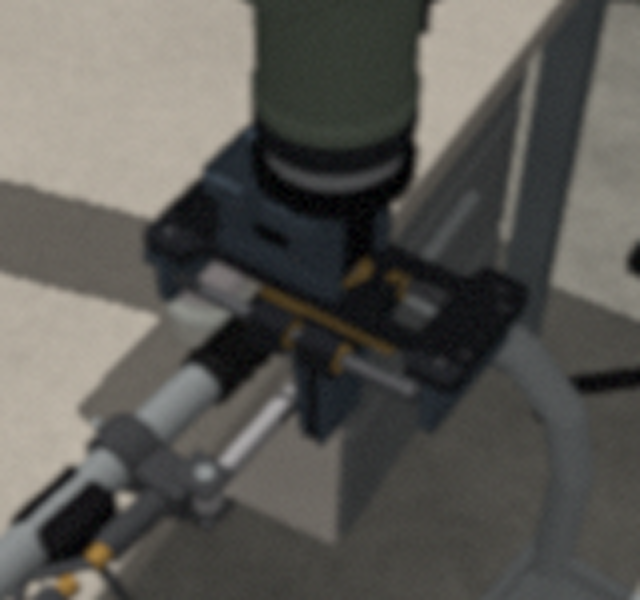

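```bash
python3 - <<'E'
from h import *
im=cv2.imread("pics/scene4.png").min(2)
pts=[]
for u in range(236,252):
    y=np.interp(u,[180+230/4,180+290/4],[60+455/4,60+398/4]); r=np.arange(int(y)-5,int(y)+6); w=np.clip(im[r,u].astype(float)-135,0,None)
    if w.sum()>0: pts.append((u,(w*r).sum()/w.sum()))
S=np.array(pts); g=np.polyfit(S[:,0],S[:,1],1);print(g,len(S),np.std(S[:,1]-np.polyval(g,S[:,0])))
a=plane("scene",(238,np.polyval(g,238)),202.7);b=plane("scene",(249,np.polyval(g,249)),202.7);d=b-a
print(a,b,"angle pressed rad",np.radians(20.45)-np.arctan2(d[0],d[1]), "via pivot",np.radians(20.45)-np.arctan2(b[0]-PIV[0],b[1]-PIV[1]))
E
```

```text
[ -1.05418914 423.49530514] 15 0.20745649833495877
[570.38647164 -77.49082785 202.7       ] [574.28345272 -39.37641871 202.7       ] angle pressed rad 0.255029597887663 via pivot 0.2711653955893616
```

The TCP stopped at x = 591.9 while the force rose to 20 N. The blade in the image reads about 0.27 rad, so it is at the stop. Now I'll release it fully.

```bash
python3 -m handwheel '{"gripper":[1,1,1,1,1],"offset":[[0,8,0],[0,18,0],[0,28,0],[0,38,0],[0,46,0]],"rot":[[0,0,0],[4,0,0],[8,0,0],[12,0,0],[16,0,0]]}'
python3 -m handwheel '{"gripper":[1,1,1,1],"offset":[[0,0,0],[0,0,0],[0,0,0],[0,0,0]],"rot":[[0,0,0],[0,0,0],[0,0,0],[0,0,0]]}'
python3 - <<'E'
from h import *
p,d,n=target(0,0,172); delta(p,n);p,d,n=target(0.28,0,172); delta(p,n)
im=grab_frame("scene")[:,:,::-1];cv2.imwrite("pics/scene5.png",im);a=im[60:210,200:360]; cv2.imwrite("pics/sc5.png",cv2.resize(a,None,fx=4,fy=4,interpolation=cv2.INTER_CUBIC))
im=im.min(2);i0=cv2.imread("pics/scene0.png").min(2)
for I in(i0,im):
  pts=[]
  for u in range(242,258):
    y=np.interp(u,[231.6,276.6],[176.6,153.75]); r=np.arange(int(y)-6,int(y)+7); w=np.clip(I[r,u].astype(float)-135,0,None)
    if w.sum()>0: pts.append((u,(w*r).sum()/w.sum()))
  S=np.array(pts);print(S[:,1].round(1))
E
```

```text
time_s: 5.52
ee_pos: [629.8, -18.3, 172.9]
ee_rot: [102.8, 89.9, -7.9]
force: [-0.9, 0.0, 0.2]
gripper_width: 0.3
time_s: 5.85
ee_pos: [628.4, -18.1, 172.2]
ee_rot: [-47.8, 90.0, -158.1]
force: [0.8, 1.0, 0.9]
gripper_width: 0.0
at [628.4 -18.1 172.2] t 5.85 F [0.8 1.  0.9] w 0.0 q [-3. 25. 86. -0. 69. 18.]
offset [ 0.2 -8.5  9.4] rot [0.1 0.  0. ]
tool y [ 0.937 -0.348 -0.   ] tool z [-0.348 -0.937  0.   ]
at [628.4 -18.1 172.2] t 5.85 F [0.8 1.  0.9] w 0.0 q [-3. 25. 86. -0. 69. 18.]
offset [  0.2 -34.1   7.9] rot [-16.   0.   0.]
tool y [ 0.937 -0.348 -0.   ] tool z [-0.348 -0.937  0.   ]
[173.8 173.  172.2 171.8 171.1 170.4 169.8 169.1 168.7 168.  167.2 166.8
 166.1 165.2 164.8 164.1]
[173.8 173.  172.3 171.9 171.1 170.4 169.9 169.1 168.7 168.  167.2 166.8
 166.  165.3 164.9 164.1]
```

View pics/sc5.png

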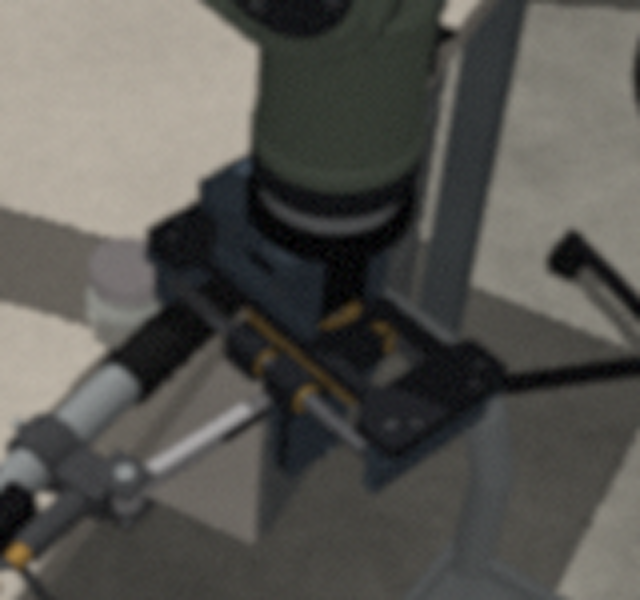

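The blade edge is on the same pixels as in the rest picture, within 0.1 px, so the lever is fully out and the finger is about 8 mm clear. Second press.

```bash
python3 -m handwheel '{"gripper":[1,1,1,1,1],"offset":[[0,0,5],[0,-3,9],[0,-8,9],[0,-13,9],[0,-17,9]],"rot":[[0,0,0],[0,0,0],[0,0,0],[-3,0,0],[-5.5,0,0]]}'
python3 - <<'E'
from h import *
p,d,n=target(0.28,0,172); delta(p,n)
E
```

```text
time_s: 6.32
ee_pos: [610.6, -20.9, 172.2]
ee_rot: [105.6, 89.8, 0.8]
force: [4.2, 1.0, -2.2]
gripper_width: 0.1
at [610.6 -20.9 172.2] t 6.32 F [ 4.2  1.  -2.2] w 0.1 q [-3. 23. 89.  0. 68. 12.]
offset [  0.1 -18.1  -2.7] rot [-10.4  -0.   -0.2]
tool y [ 0.967 -0.256  0.003] tool z [-0.256 -0.967 -0.001]
```

```bash
python3 -m handwheel '{"gripper":[1,1,1,1,1],"offset":[[0,-4,-1],[0,-8,-2],[0,-12,-3],[0,-16,-3],[0,-19,-3]],"rot":[[-2.5,0,0],[-5,0,0],[-7.5,0,0],[-10,0,0],[-10.5,0,0]]}'
python3 -m handwheel '{"gripper":[1,1,1],"offset":[[0,-1,0],[0,-2,0],[0,-3,0]],"rot":[[0,0,0],[0,0,0],[0,0,0]]}'
```

```text
time_s: 6.73
ee_pos: [594.4, -14.3, 172.4]
ee_rot: [71.5, 89.6, -22.9]
force: [5.9, -2.7, -2.1]
gripper_width: 0.7
time_s: 6.98
ee_pos: [592.2, -13.9, 172.5]
ee_rot: [79.0, 89.5, -15.5]
force: [9.0, -2.5, -3.2]
gripper_width: 0.4
```

```bash
python3 -m handwheel '{"gripper":[1,1,1],"offset":[[0,-1,0],[0,-2,0],[0,-3,0]],"rot":[[0,0,0],[0,0,0],[0,0,0]]}'
python3 -m handwheel '{"gripper":[1,1,1],"offset":[[0,-1,0],[0,-2,0],[0,-2.5,0]],"rot":[[0,0,0],[0,0,0],[0,0,0]]}'
python3 -m handwheel '{"gripper":[1,1,1],"offset":[[0,0,0],[0,0,0],[0,0,0]],"rot":[[0,0,0],[0,0,0],[0,0,0]]}'
```

```text
time_s: 7.23
ee_pos: [591.9, -13.9, 172.7]
ee_rot: [84.1, 89.2, -10.4]
force: [15.2, -3.2, -7.1]
gripper_width: 0.5
time_s: 7.48
ee_pos: [592.0, -13.9, 172.8]
ee_rot: [85.9, 88.9, -8.5]
force: [21.2, -4.6, -10.6]
gripper_width: 0.4
time_s: 7.73
ee_pos: [592.0, -13.9, 172.8]
ee_rot: [85.9, 88.9, -8.5]
force: [18.7, -4.5, -10.3]
gripper_width: 0.0
```

```bash
python3 - <<'E'
from h import *
for n in("scene","top"): cv2.imwrite(f"pics/{n}6.png",grab_frame(n)[:,:,::-1])
def f(n):
  im=cv2.imread(n).min(2);pts=[]
  for u in range(236,252):
    y=np.interp(u,[237.5,252.5],[173.75,159.5]); r=np.arange(int(y)-5,int(y)+6); w=np.clip(im[r,u].astype(float)-135,0,None)
    if w.sum()>0: pts.append((w*r).sum()/w.sum())
  print(np.round(pts,1))
f("pics/scene4.png");f("pics/scene6.png");delta(*target(.28,0,172)[::2])
E
```

```text
[174.4 173.8 172.8 171.6 170.5 169.5 168.5 167.4 166.3 165.2 163.9 162.8
 161.8 161.  160.5]
[174.4 173.8 172.7 171.6 170.6 169.5 168.4 167.4 166.3 165.2 163.9 162.8
 161.7 160.9 160.6]
at [592.  -13.9 172.8] t 7.83 F [18.9 -3.9 -9.1] w 0.4 q [-2. 21. 92. -0. 66.  2.]
offset [ 0.8  1.8 -0.4] rot [-0.   0.1 -1.1]
tool y [ 0.997 -0.077  0.019] tool z [-0.077 -0.997  0.001]
```

View pics/scene6.png

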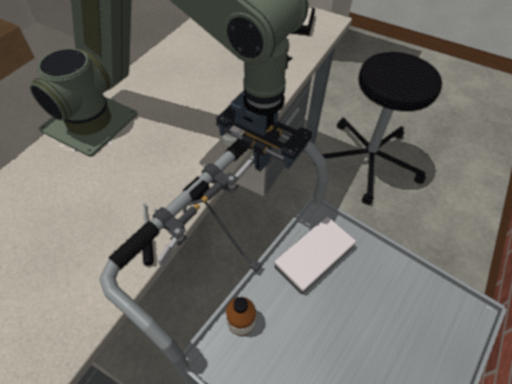

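The blade lies on the same pixels as at the first stop, and nothing else has moved. The bottle is at (240,315), the box at (315,255) and the swivel lever at (178,235). I'm handing in while still holding the lever.

```bash
python3 -c "
from workcell import *
job_done()"
```

```text
the job is handed in; nothing more can be done
```

The brake lever is held in at its stop for you to measure the gap. I handed the job in at about 7.8 s. I used the back of the shut fingers on the outer face of the blade, about 90 mm from the pivot.

- **First press:** the fingers stopped at x = 591.9 mm while the push rose to about 20 N, so the lever was at its stop.
- **Release:** the fingers backed off about 8 mm. The camera showed the blade back on its rest pixels within 0.1 px.
- **Second press, still held:** the fingers stopped at x = 592.0 mm with a steady push of about 19 N. The blade lies within 0.1 px of where it was at the first stop.

**Disagreements:**
- The lever angle read from the picture came out at 0.255 rad along the blade edge and 0.271 rad via the pivot, against the stated 0.28 rad.
- The fingers stopped 1.8 mm beyond the stop position I had worked out, which is within calibration error.
- The force reading also shows a downward part of about 9–10 N. I take this to be friction at the blade, but I did not confirm it.

The last scene picture shows the bottle, box and swivel lever where they were. I did not check the jar and the screwdriver separately. I saw no sign of the gripper touching the bar. Its body should clear the grip by about 30 mm by the sizes given, which I did not measure.

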